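# Unclamp a keyed door knob and hold it level for inspection

### The arm

A 6-joint arm with a two-finger parallel gripper is mounted at the origin on the work surface. World frame = base frame: x ahead of the robot, y to its left, z up, the work surface at z = 0. Lengths are in mm, angles in rad, forces in N, time in s.
With the tool pointing down it reaches from about 325 to 900 mm from the base axis. Payload 6.1 kg.
Tool frame: the origin (TCP) lies midway between the tips of the shut fingers; the grasp point (between the pads) lies 19 mm behind it; z points along the fingers, y is the line along which they close (so a half turn about z gives the same grasp; the last joint's range is limited). The gripper opens to 85 mm and grips with 20 to 120 N. Pads are 22 mm wide; open, the fingers measure 114 mm over their backs; the gripper's body (76 mm by 85 mm) begins 54 mm behind the grasp point. The pads swing forward as they close: fully open they stand 13 mm farther back than shut.
Start: joints at [1.107, 0.22, 1.526, -0, 1.395, -0.126], TCP at [207.131, 589.671, 207.2] pointing down, gripper open.
Joint ranges: [-2.98, 2.98], [-0.91, 2.08], [0.09, 2.57], [-1.24, 4.39], [0.2, 2.65], [-2.68, 2.68]. Speed limits (rad/s): [2.57, 2.57, 3.01, 3.14, 3.14, 3.14].

### API

Orientations are given as a unit quaternion [x, y, z, w].
In Python, from rig import env, cams, workorder gives the robot as it stands.
- The arm moves only by the shell command python3 -m pendant 'ROWS' [FORCE]. ROWS is JSON, a list of rows, each a list of 3 entries, a list of its own where there are three numbers: the closure, from -1 (fully open) to 1 (shut), then the shift along the world's x, y, z in mm, then the turn about the world's z in degrees. In form: [[jaw, [dx, dy, dz], spin], ...]. A call has 1 to 8 rows; each row shifts and turns the commanded pose from where the row before left it; what a row does not reach is not made up. A row lasts 1/12 s, in which the tool goes at most 41.7 mm and 7.16 degrees, less where a joint would pass 70% of its speed; a pose out of reach is approached as far as the arm can. A call is refused whole if a number of a shift passes 41.7 or a number of a turn 7.16, either way. A call with a gripper value outside its range is refused whole. The fingers move at their own pace and stop on an object; FORCE is the grip in N (left out, the last holds). Time passes only in rows, so rows that do not move let the fingers close. It gives the time, the measured TCP pose, the force, the opening and the grip force at its end, in the units of the state.
- env.sense(): the state, without advancing time (a new reading comes with each control period).
- cams.camera(name): name is "scene" or "side" or "wrist"; returns a dict with "color" (420x560x3 uint8, red, green, blue), "z_map" (420x560 float32, mm along the optical axis (not along the pixel's ray), 0 where there is no reading), "camera_matrix" (3x3 intrinsics, pixels), "rvec" (rotation vector, rad) and "tvec" (3), from world to camera coordinates, as OpenCV has them; the wrist camera has in their place "hand_eye" (4x4, takes a point from camera to tool coordinates, whose origin is the TCP and whose axes are the flange's). Camera axes: x right, y down, z forward; pixel columns grow to the right and rows downward; lengths in mm; the calibration is good to about 2 mm. The wrist camera is an equidistant fisheye: a pixel r from the principal point sees the ray r / f radians off the axis. A picture is of the moment at which its call begins: read the wrist's pose just before it.
- workorder.close_job(): hands the job in; it is judged then, once.
The state is a dict: "time_s": time; "joint_pos": joint angles; "qvel": joint speeds; "joint_torque": joint torques, N m; "tool_pos": TCP position; "tcp_rot": TCP orientation; "force": force on the tool from outside, world axes, zero at the start; "moment": the same for the moment, N m; "gripper_width": finger opening in mm; "gripper_force": force on a finger pad.
Only numpy, scipy, OpenCV 4.12 (cv2) and the standard library are available. Lean on these libraries where they do the work, as an engineer would, in place of code of your own. Each camera call takes 0.05 s, during which the arm holds its last target. There are 200 camera calls.

### The job

Turn the clamp's wing knob so that its arm swings clear of the door knob, then draw the door knob straight up out of its holder and turn it onto its side, so that its shank lies level, a good 25 cm above the bench. Finish while still holding it there, steady, in the gripper and touching nothing else; leave the padlock, the carton and the oil bottle where they are.

Things in the scene. Friction and masses are not known exactly. Their poses are not given: they have to be found in the camera images.
- fixture: Steel bench fixture, screwed down, its y within 40 degrees of the robot's y. Base plate 110 (x) by 230 (y) by 12 mm; origin centred under it on the bench, z up. A grey socket block 90 x 90 mm, its top 60 mm above the bench, is centred at y = -52.5 mm, with a vertical round hole (27 mm wide, 48 deep) in its middle; a round clamp pedestal (42 mm wide, 65 high) at y = +52.5 mm.
- clamp (a joint): Angle of the swing clamp about its vertical axis, rad. At 0 its arm points along the fixture's -y, over the door knob's rose, and blocks lifting. Grows counter-clockwise seen from above (arm goes towards the fixture's +x); stops at 0 and 1.6. Rose free from about 0.45; 0.7 and more is well clear. Starts at 0 to 0.2; 0.12 N m friction; stays where left.
- clamp_tip (a point): Tip of the clamp's flat steel arm, 88 mm from the clamp's axis; the arm is 16 mm wide and spans 68 to 76 mm above the bench; this point is at 72 mm.
- clamp_grip (a point): On the clamp's axis, 100 mm above the bench, in the black wing knob to grip: an upright bar 14 mm thick, 60 mm long (in line with the arm), 84 to 114 mm above the bench, rigid with the arm. The frame turns with the clamp: y along the bar, away from the arm's tip; x across the bar; z up.
- door_knob: Brass keyed door knob, round, 0.28 to 0.44 kg, shank down in the socket (1.5 mm play all round), key face up, any yaw. Origin: centre of the shank's end (14 mm above the bench when seated), z along the axis to the key face. Along z: shank 24 mm wide 0-46 mm; rose (flange) 64 wide 46-52, rests on the block; neck 28 wide 52-72; drum to grip 50 wide 72-106.
- knob_drum (a point): Centre of the door knob's drum, 89 mm along the knob's axis from its origin, 103 mm above the bench when seated; same axes as door_knob.
- padlock: Bystander: steel padlock lying flat, body 46 x 50 x 26 mm with a shackle; origin on the bench under it.
- carton: Bystander: closed white stock carton 70 x 110 x 60 mm high with a red band; origin under its centre.
- oil_bottle: Bystander: upright orange bottle 56 mm wide, 130 mm high; origin under its centre.
Things that resemble listed ones, but are neither listed nor needed, are in the scene too. What is shaped like the door_knob but black or purple is not meant.

How it is judged (in metres and radians):
On the way, in this order (a step that is already met when the one before it is completed fails the run):
1. the clamp arm is turned clear of the door knob, which still stands in its holder (value of joint clamp above 0.45 rad and z of door_knob in the frame of fixture below 0.03 m), for 0.2 s.
2. the door knob is drawn up until its shank is out of the holder, still about upright, in the gripper (z of door_knob in the frame of fixture above 0.06 m and angle between door_knob's own z axis and vertical below 0.5 rad and contact force between the fingers and door_knob above 1 N), for 0.05 s.
At the end, for the whole second after the job is handed in: Door knob held still in the fingers (over 1 N; under 0.05 m/s, 0.3 rad/s), axis within 25 degrees of level, drum centre over 0.23 m above the bench, not touching the fixture; clamp still turned over 0.45 rad; padlock, carton and bottle within 30 mm of their starts (height (world z) of knob_drum above 0.23 m and angle between door_knob's own z axis and vertical between 1.13 and 2.01 rad and contact force between the fingers and door_knob above 1 N and contact force between door_knob and fixture below 0.1 N and linear speed of door_knob below 0.05 m/s and angular speed of door_knob below 0.3 rad/s and value of joint clamp above 0.45 rad and distance of each of padlock, carton, oil_bottle from where it was at the start of the episode below 0.03 m); the arm keeps its last pose, push and grip.
It fails at once if the padlock, carton or oil bottle is shifted by more than 30 mm (distance of any of padlock, carton, oil_bottle from where it was at the start of the episode above 0.03 m).
It also fails if it takes over 54 s, if anything falls off the work surface, if the arm or the gripper's body presses on something with over 40 N, if the wrist force passes 120 N, or if a joint passes its speed limit or range.

## Working session

There is one attempt and no reset: what is moved stays moved. The work goes in short steps, Python scripts to look and compute and a shell command to move; the robot and the scene stay as the last step left them, time stands still between calls to the robot, and variables do not carry over. Pictures are saved under pics/ and viewed, at most 10 in all, crops included, and the job is handed in when it is done.

```bash
mkdir -p pics; cat > h.py <<'E'
import numpy as np, cv2
from rig import env, cams, workorder
from scipy.spatial.transform import Rotation as R
def shot(n):
    c=cams.camera(n); return c
def pts(c):
    """world xyz per pixel (fixed cameras)"""
    K=np.array(c["camera_matrix"]);h,w=c["z_map"].shape
    u,v=np.meshgrid(np.arange(w),np.arange(h));z=c["z_map"]
    P=np.stack([(u-K[0,2])/K[0,0]*z,(v-K[1,2])/K[1,1]*z,z],-1)
    Rm=cv2.Rodrigues(np.array(c["rvec"],float))[0]
    return (P-np.array(c["tvec"]).ravel())@Rm
def save(n,img,s=1):
    cv2.imwrite(f"pics/{n}.png",cv2.resize(img[...,::-1],None,fx=s,fy=s,interpolation=cv2.INTER_CUBIC))
E
python3 - <<'E'
from h import *
import pickle
s=env.sense();print(s["tool_pos"],s["tcp_rot"],s["gripper_width"])
a=cams.camera("scene");b=cams.camera("side")
pickle.dump((a,b),open("c0.pkl","wb"))
save("scene0",a["color"],1.4);save("side0",b["color"],1.4)
E
```

```text
[206.82708188 589.09529488 206.0880688 ] [ 1.68087761e-01  9.85771559e-01 -9.27714472e-04 -2.78093405e-04] 85.31936032137551
```

View pics/scene0.png

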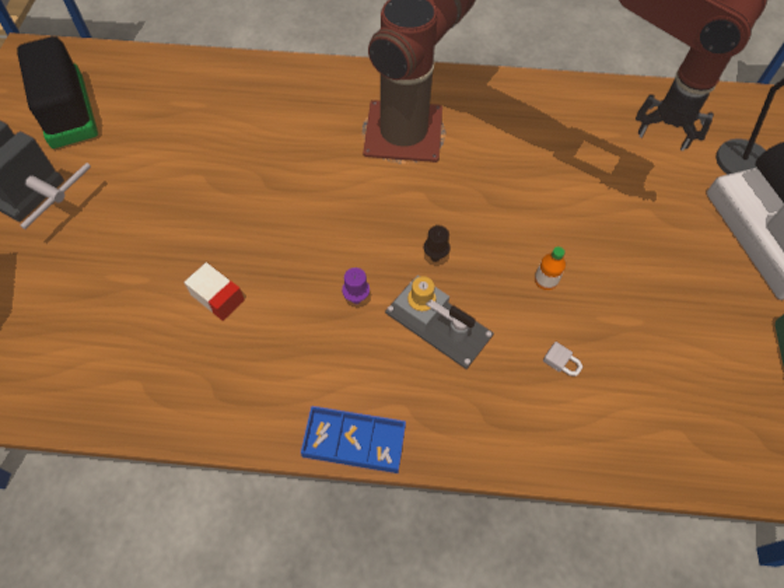

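View pics/side0.png

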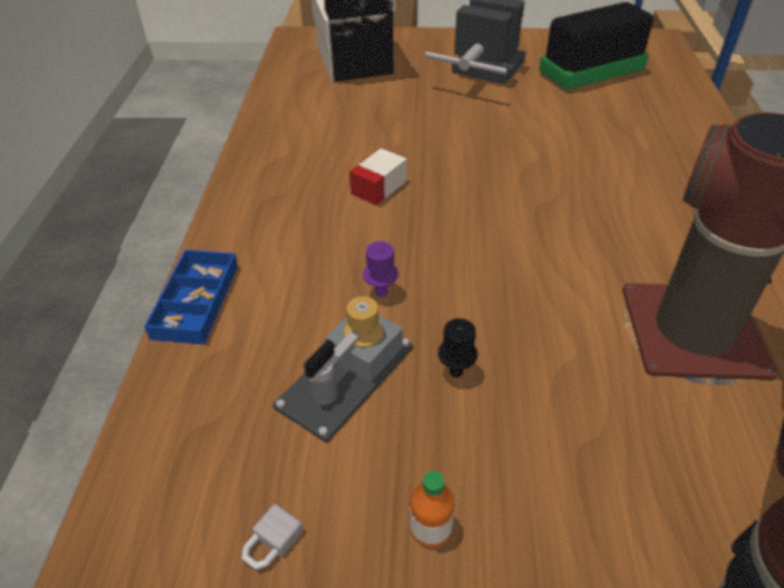

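Two views. Candidates in the scene picture (1.4x): purple knob (355,285), black knob (437,243), brass knob (423,290) in the grey block under the clamp arm. The brass one matches the description. The wing bar is at (461,316), carton (213,290), bottle (551,268), padlock (563,358).

```bash
cat > m.py <<'E'
from h import *
def measure(c,ax,show=True):
    P=pts(c);rgb=c["color"].astype(int);hsv=cv2.cvtColor(c["color"],cv2.COLOR_RGB2HSV).astype(int)
    return P,hsv
E
python3 - <<'E'
from h import *
import pickle
a,b=pickle.load(open("c0.pkl","rb"))
for n,c,box in(("scene",a,(265,355,180,275)),("side",b,(190,300,200,320))):
    P=pts(c);hsv=cv2.cvtColor(c["color"],cv2.COLOR_RGB2HSV).astype(int)
    M=np.zeros(P.shape[:2],bool);M[box[2]:box[3],box[0]:box[1]]=1;M&=c["z_map"]>0
    H,S,V=hsv[...,0],hsv[...,1],hsv[...,2];Z=P[...,2]
    t=M&(Z>113)&(Z<128)&(S>80)&(H>12)&(H<35); q=P[t]
    print(n,"top",t.sum(),np.median(q,0),q[:,:2].min(0),q[:,:2].max(0), "minrect",cv2.minAreaRect(q[:,:2].astype(np.float32)))
    w=M&(Z>100)&(Z<122)&(V<70); q=P[w]
    print(" wing",w.sum(),q.mean(0),cv2.minAreaRect(q[:,:2].astype(np.float32)))
    f=M&(Z>4)&(Z<20)&(S<60); q=P[f]
    print(" plate",f.sum(),cv2.minAreaRect(q[:,:2].astype(np.float32)))
    f=M&(Z>52)&(Z<65)&(S<70); q=P[f]
    print(" block",f.sum(),cv2.minAreaRect(q[:,:2].astype(np.float32)))
    f=M&(Z>66)&(Z<80)&(S<70); q=P[f]
    print(" arm",f.sum(),cv2.minAreaRect(q[:,:2].astype(np.float32)))
    for k,(u,v) in (dict(carton=(213,280),bottle=(559,254),padlock=(558,355),purple=(355,275),black=(437,235)) if n=="scene" else {}).items():print(k,P[int(v/1.4),int(u/1.4)])
save("crop",a["color"][180:275,265:365],6)
E
```

```text
scene top 175 [562.11667737  84.76672985 120.03826001] [531.94766994  58.61928547] [623.65414092 197.48171892] minrect ((592.68310546875, 123.45889282226562), (152.827392578125, 48.970420837402344), 49.52869415283203)
 wing 92 [619.17421977 170.54232979 110.81962366] ((618.2792358398438, 169.80047607421875), (58.89917755126953, 10.440384864807129), 58.30275344848633)
 plate 1028 ((588.676513671875, 126.7962417602539), (226.69473266601562, 108.60743713378906), 57.17189025878906)
 block 361 ((580.2283325195312, 115.61864471435547), (171.9910430908203, 90.81977844238281), 58.174312591552734)
 arm 126 ((591.1195678710938, 140.44403076171875), (112.39537048339844, 71.15571594238281), 74.14619445800781)
carton [ 556.4958133  -394.32144337   61.94398712]
bottle [453.07247421 378.04082089 129.37925958]
padlock [652.55337238 389.83564723  30.7014556 ]
purple [537.93693045 -69.70038428 107.64764108]
black [409.862194   107.02212831 106.078767  ]
side top 288 [562.02028366  90.36307662 118.98746771] [537.24374899  60.06584707] [635.24988094 193.15193785] minrect ((597.8872680664062, 122.07838439941406), (153.7230224609375, 49.053741455078125), 45.451778411865234)
 wing 196 [616.2762504  176.33868039 109.93968757] ((616.1300048828125, 173.18515014648438), (60.161949157714844, 12.201277732849121), 57.850830078125)
 plate 2131 ((588.8226318359375, 129.2079620361328), (230.94017028808594, 110.19400024414062), 57.40750503540039)
 block 700 ((581.7737426757812, 117.58550262451172), (172.8257598876953, 92.56197357177734), 58.11538314819336)
 arm 237 ((596.1791381835938, 144.30551147460938), (105.79553985595703, 21.131973266601562), 64.37478637695312)
```

View pics/crop.png

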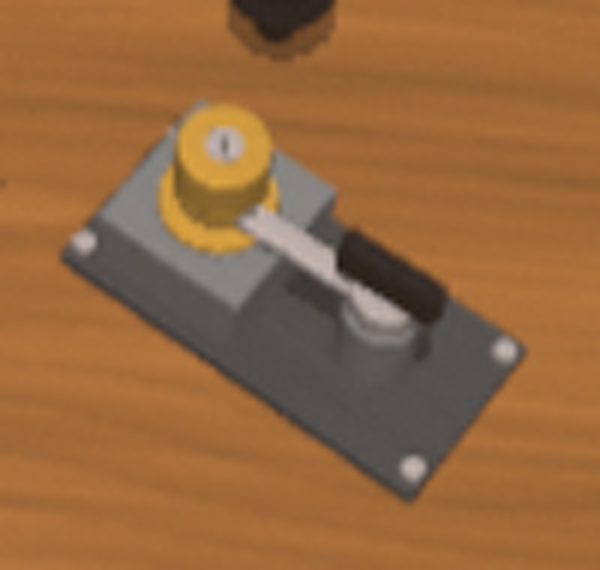

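The crop confirms it: brass knob with its key slot at (225,145), clamp arm over its rose at (250,215), wing bar (390,278). The clamp axis is at about (617,172), the knob at about (561,84), and the fixture's y axis points along 57.3°.

```bash
python3 -m pendant '[[-1,[27,-28,0],-6.9],[-1,[27,-28,0],-6.9],[-1,[27,-28,0],-6.9],[-1,[27,-28,0],-6.9],[-1,[27,-28,0],-6.9],[-1,[27,-28,0],-6.9],[-1,[27,-28,0],-6.9],[-1,[27,-28,0],-6.9]]' 60
python3 -m pendant '[[-1,[27,-28,0],-6.9],[-1,[27,-28,0],-6.9],[-1,[27,-28,0],-6.9],[-1,[27,-28,0],-6.9],[-1,[27,-28,0],-6.9],[-1,[27,-28,0],-6.9],[-1,[27,-28,0],-6.9],[-1,[0,0,0],0]]'
python3 - <<'E'
from h import *
s=env.sense();print(s["tool_pos"],s["joint_pos"],R.from_quat(s["tcp_rot"]).as_matrix()[:,1])
p=s["tool_pos"];Rt=R.from_quat(s["tcp_rot"]).as_matrix()
c=cams.camera("wrist");save("w1",c["color"],1.4)
print(c["camera_matrix"],c["hand_eye"])
# fisheye back-projection
K=np.array(c["camera_matrix"]);h,w=c["z_map"].shape
u,v=np.meshgrid(np.arange(w),np.arange(h));x=(u-K[0,2])/K[0,0];y=(v-K[1,2])/K[1,1];r=np.hypot(x,y)
z=c["z_map"];k=np.tan(r)/np.maximum(r,1e-6);Pc=np.stack([x*k*z,y*k*z,z],-1)
E4=np.array(c["hand_eye"]);P=(Pc@E4[:3,:3].T+E4[:3,3])@Rt.T+p
hsv=cv2.cvtColor(c["color"],cv2.COLOR_RGB2HSV).astype(int);ok=(z>0)&(r<1.2)
near=np.hypot(P[...,0]-590,P[...,1]-128)<130
m=ok&near&(P[...,2]>105)&(P[...,2]<120)&(hsv[...,2]<70)&(np.hypot(P[...,0]-617,P[...,1]-172)<60)
q=P[m][:,:2].astype(np.float32);print("wing",m.sum(),cv2.minAreaRect(q),q.mean(0))
m=ok&near&(P[...,2]>110)&(P[...,2]<128)&(hsv[...,1]>80)&(np.hypot(P[...,0]-561,P[...,1]-84)<50)
q=P[m][:,:2].astype(np.float32);print("drum",m.sum(),cv2.minEnclosingCircle(q),np.median(P[m],0))
E
```

```text
time_s: 0.77
tool_pos: [423.8, 364.0, 206.8]
tcp_rot: [0.608, 0.794, -0.0, -0.0]
force: [0.6, 0.8, 0.3]
gripper_width: 85.6
gripper_force: 0.0
time_s: 1.43
tool_pos: [615.8, 163.7, 206.3]
tcp_rot: [0.881, 0.473, -0.0, 0.001]
force: [-0.0, -0.2, -1.0]
gripper_width: 85.1
gripper_force: 0.0
[615.814001   163.69956497 206.32364668] [ 0.13770929  0.24946281  1.49384123 -0.00279521  1.39755577  0.72306278] [ 0.83378108 -0.55209011  0.00237106]
[[325.1922621    0.         287.61845209]
 [  0.         325.1922621  204.03460596]
 [  0.           0.           1.        ]] [[-1.97319979e-04 -9.55355916e-01 -2.95457333e-01  7.55169214e+01]
 [ 9.99999663e-01  4.70537951e-05 -8.19993302e-04 -8.53709711e-01]
 [ 7.97287840e-04 -2.95457395e-01  9.55355584e-01 -1.66744822e+02]
 [ 0.00000000e+00  0.00000000e+00  0.00000000e+00  1.00000000e+00]]
wing 1040 ((616.5142822265625, 172.63052368164062), (58.116600036621094, 13.445993423461914), 58.88716506958008) [616.89874 173.66331]
drum 1679 ((559.9144287109375, 83.70060729980469), 25.216625213623047) [563.27750881  88.79694687 119.81216729]
```

View pics/w1.png

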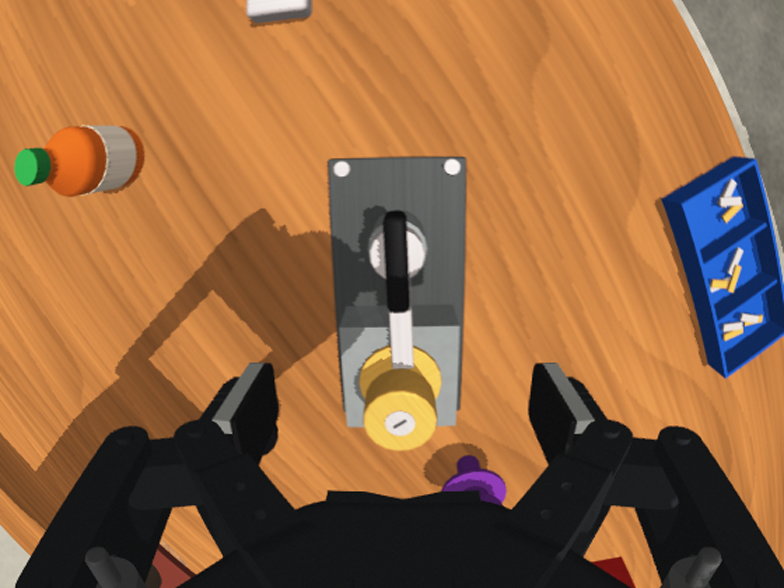

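The wrist view shows the wing bar at (397,262), the arm running to the drum at (400,420), and clear space either side. Descend onto the bar, close, and turn.

```bash
python3 -m pendant '[[-1,[1,9,0],2.4],[-1,[0,0,-40],0],[-1,[0,0,-40],0],[-1,[0,0,-30],0],[-1,[0,0,-11],0],[0.4,[0,0,0],0],[1,[0,0,0],0],[1,[0,0,0],0]]' 60
python3 -m pendant '[[1,[0,0,0],0],[1,[0,0,0],0],[1,[0,0,0],0],[1,[0,0,0],0]]'
```

```text
time_s: 2.15
tool_pos: [614.9, 179.3, 89.0]
tcp_rot: [0.868, 0.497, 0.002, 0.001]
force: [-0.2, -0.8, -0.5]
gripper_width: 51.4
gripper_force: 0.0
time_s: 2.48
tool_pos: [616.5, 178.5, 90.0]
tcp_rot: [0.868, 0.496, 0.003, 0.002]
force: [0.8, -0.1, 8.4]
gripper_width: 0.7
gripper_force: 4.1
```

```bash
python3 - <<'E'
from h import *
s=env.sense();print(s["tool_pos"],R.from_quat(s["tcp_rot"]).as_matrix()[:,1])
c=cams.camera("side");x=c["color"][190:320,170:330];d=cams.camera("wrist")["color"][100:420,180:420]
save("s2",np.hstack([cv2.resize(x,(480,390)),cv2.resize(d,(300,390))]),1)
E
```

```text
[616.51118823 178.48660824  89.9753348 ] [ 0.86180827 -0.50719581  0.00623785]
```

View pics/s2.png

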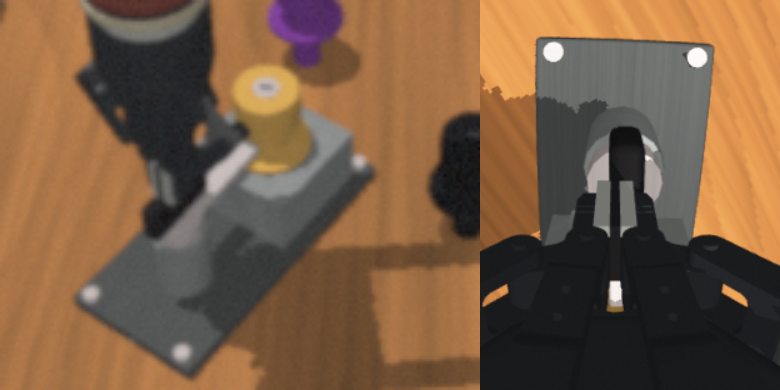

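```bash
python3 -m pendant '[[1,[0,0,0],0],[1,[0,0,0],0],[1,[0,0,0],0]]'
cat >> h.py <<'E'
def wrist():
    s=env.sense();p=s["tool_pos"];Rt=R.from_quat(s["tcp_rot"]).as_matrix();c=cams.camera("wrist")
    K=np.array(c["camera_matrix"]);h,w=c["z_map"].shape
    u,v=np.meshgrid(np.arange(w),np.arange(h));x=(u-K[0,2])/K[0,0];y=(v-K[1,2])/K[1,1];r=np.hypot(x,y)
    z=c["z_map"];k=np.tan(r)/np.maximum(r,1e-6);Pc=np.stack([x*k*z,y*k*z,z],-1)
    E4=np.array(c["hand_eye"]);T=Pc@E4[:3,:3].T+E4[:3,3];P=T@Rt.T+p
    hsv=cv2.cvtColor(c["color"],cv2.COLOR_RGB2HSV).astype(int)
    return c["color"],hsv,T,P,(z>0)&(r<1.2)
E
python3 - <<'E'
from h import *
col,hsv,T,P,ok=wrist()
for v in range(200,350,8):
    print(v,[f"{T[v,u,0]:.0f},{T[v,u,1]:.0f},{P[v,u,2]:.0f},{hsv[v,u,2]}" for u in (274,281,286,290,294,298,306)])
E
```

```text
time_s: 2.83
tool_pos: [616.2, 178.7, 89.9]
tcp_rot: [0.868, 0.496, 0.003, 0.001]
force: [1.9, -0.9, 8.1]
gripper_width: 0.4
gripper_force: 3.5
200 ['10,-11,33,80', '13,-6,43,84', '14,-2,48,85', '14,1,49,86', '15,3,52,91', '15,6,51,93', '13,11,46,94']
208 ['8,-10,49,81', '12,-5,60,83', '22,-2,92,15', '23,0,95,17', '24,2,96,17', '24,4,96,18', '22,9,92,18']
216 ['8,-10,64,122', '9,-5,68,124', '23,-2,106,18', '23,0,108,18', '24,2,108,18', '24,4,109,17', '23,8,106,18']
224 ['6,-9,72,122', '9,-5,82,130', '21,-2,111,26', '21,0,113,30', '21,2,113,34', '22,4,114,36', '21,8,112,36']
232 ['6,-9,84,182', '5,-5,84,185', '17,-2,113,28', '17,0,114,32', '17,2,113,37', '18,4,114,38', '17,8,113,37']
240 ['0,-9,84,181', '1,-5,84,185', '13,-2,113,20', '13,0,114,23', '14,2,114,37', '13,4,114,39', '13,8,112,39']
248 ['11,-7,118,120', '11,-4,117,126', '11,-2,118,19', '11,0,119,20', '11,2,118,75', '11,4,118,81', '9,8,115,36']
256 ['11,-7,126,117', '11,-4,126,117', '11,-2,126,22', '11,0,126,23', '12,2,128,117', '11,4,126,117', '5,8,114,23']
264 ['11,-7,134,117', '11,-4,133,117', '11,-2,135,22', '11,0,134,21
[... 488 characters left out ...]
60,26', '12,6,160,31']
304 ['12,-6,165,28', '10,-3,162,23', '2,-2,151,31', '3,-0,152,32', '10,1,162,24', '12,3,165,28', '12,5,165,27']
312 ['12,-5,170,27', '6,-3,162,27', '-1,-2,152,32', '-1,-0,151,31', '6,1,161,28', '11,2,169,29', '13,5,171,27']
320 ['16,-5,180,25', '2,-3,162,28', '-6,-2,151,31', '-5,-0,152,32', '2,1,162,31', '11,2,173,23', '18,4,182,26']
328 ['15,-5,182,24', '-1,-3,162,31', '-10,-2,151,33', '-9,0,152,33', '-1,1,162,29', '8,2,173,27', '18,4,185,29']
336 ['12,-5,182,24', '-6,-3,161,30', '-78,-2,77,246', '-79,1,76,244', '-5,1,162,30', '-4,3,163,32', '17,4,188,26']
344 ['9,-5,183,22', '-9,-3,162,25', '-86,-2,76,246', '-86,1,76,244', '-8,1,163,25', '-8,3,164,26', '17,4,191,24']
```

The fingers are shut on top of the bar rather than around it. I'll lift and check where the tips really are in the tool frame.

```bash
python3 -m pendant '[[1,[0,0,40],0],[1,[0,0,30],0],[1,[0,0,0],0],[1,[0,0,0],0],[1,[0,0,0],0]]'
cat > t.py <<'E'
from h import *
col,hsv,T,P,ok=wrist();s=env.sense();print(s["tool_pos"],s["gripper_width"])
m=ok&(np.abs(T[...,0])<25)&(np.abs(T[...,1])<65)&(T[...,2]>-75)&(T[...,2]<25)
for v0,v1 in((-65,-15),(-15,0),(0,15),(15,65)):
    k=m&(T[...,1]>v0)&(T[...,1]<=v1);print(v0,k.sum(),np.percentile(T[k],[2,50,98],axis=0).round(1).tolist() if k.any() else "")
def wing(P):
    m=ok&(P[...,2]>107)&(P[...,2]<120)&(hsv[...,2]<70)&(np.hypot(P[...,0]-617,P[...,1]-172)<45)&(np.abs(T[...,2])>0)
    q=P[m&(T[...,2]>8)][:,:2].astype(np.float32);return cv2.minAreaRect(q)
try: print("wing",wing(P))
except Exception as e: print(e)
save("t",col,1)
E
python3 t.py
```

```text
time_s: 3.3
tool_pos: [613.2, 178.7, 156.7]
tcp_rot: [0.868, 0.497, 0.0, 0.0]
force: [-0.4, 0.3, -0.5]
gripper_width: 0.3
gripper_force: 0.0
[612.45704031 178.56694822 155.4602449 ] -0.1623712279546813
-65 402 [[6.1, -33.6, -74.9], [11.4, -21.9, -72.0], [13.9, -16.4, -65.5]]
-15 2223 [[-8.3, -14.3, -74.5], [10.8, -5.1, -61.1], [13.5, -0.3, -30.4]]
0 1832 [[-7.7, 0.1, -74.4], [10.9, 4.6, -61.1], [13.6, 12.5, -30.6]]
15 413 [[-3.9, 15.3, -74.9], [11.6, 20.7, -72.3], [13.8, 31.7, -66.3]]
wing ((617.270751953125, 173.6891632080078), (55.769622802734375, 13.633353233337402), 59.56382369995117)
```

The shut tips sit about 25 mm behind the reported TCP (contact height agrees), so I'll work with tip height = reported z + 25. Open, re-centre, and descend to a reported z of 62.

```bash
python3 -m pendant '[[-1,[4,-5,0],0],[-1,[0,0,0],0],[-1,[0,0,0],0],[-1,[0,0,0],0],[-1,[0,0,-38],0],[-1,[0,0,-38],0],[-1,[0,0,-18],0],[-1,[0,0,0],0]]' 60
python3 -m pendant '[[1,[0,0,0],0],[1,[0,0,0],0],[1,[0,0,0],0],[1,[0,0,0],0],[1,[0,0,0],0],[1,[0,0,0],0]]'
```

```text
time_s: 4.02
tool_pos: [612.3, 172.9, 55.7]
tcp_rot: [0.868, 0.497, -0.005, -0.002]
force: [-1.3, 0.3, -0.5]
gripper_width: 85.2
gripper_force: 0.0
time_s: 4.52
tool_pos: [618.7, 173.5, 63.9]
tcp_rot: [0.868, 0.497, 0.002, 0.001]
force: [-0.7, -2.0, 3.3]
gripper_width: 12.9
gripper_force: 60.9
```

Gripped at 13 mm with 61 N. Turn about 60°.

```bash
python3 -m pendant '[[1,[0,0,0],5],[1,[0,0,0],6],[1,[0,0,0],6],[1,[0,0,0],6],[1,[0,0,0],6],[1,[0,0,0],6],[1,[0,0,0],6],[1,[0,0,0],6]]'
python3 -m pendant '[[1,[0,0,0],6],[1,[0,0,0],6],[1,[0,0,0],5],[1,[0,0,0],0],[1,[0,0,0],0]]'
```

```text
time_s: 5.18
tool_pos: [616.1, 173.8, 63.8]
tcp_rot: [0.596, 0.803, -0.001, -0.001]
force: [-9.6, -1.6, 11.1]
gripper_width: 12.9
gripper_force: 62.3
time_s: 5.6
tool_pos: [615.2, 173.4, 63.8]
tcp_rot: [0.473, 0.881, -0.001, -0.002]
force: [-11.3, -3.5, 12.1]
gripper_width: 13.0
gripper_force: 62.5
```

Clamp turned about 64°. Release, rise, and go over the door knob with the closing axis along x.

```bash
python3 -m pendant '[[-1,[0,0,0],0],[-1,[0,0,0],0],[-1,[0,0,0],0],[-1,[0,0,0],0],[-1,[0,0,35],0],[-1,[0,0,35],0],[-1,[-15,-25,10],-6],[-1,[-15,-25,0],-6]]'
python3 -m pendant '[[-1,[-15,-25,0],-6],[-1,[-10,-14,0],-6],[-1,[0,0,0],-6],[-1,[0,0,0],-4],[-1,[0,0,0],0],[-1,[0,0,0],0],[-1,[0,0,0],0]]'
python3 - <<'E'
from h import *
col,hsv,T,P,ok=wrist();s=env.sense();print(s["tool_pos"],R.from_quat(s["tcp_rot"]).as_matrix()[:,1])
m=ok&(P[...,2]>112)&(P[...,2]<128)&(hsv[...,1]>80)&(hsv[...,2]>80)&(np.hypot(P[...,0]-561,P[...,1]-84)<45)
print("drum",m.sum(),cv2.minEnclosingCircle(P[m][:,:2].astype(np.float32)),np.median(P[m],0))
m=ok&(P[...,2]>108)&(P[...,2]<120)&(hsv[...,2]<70)&(np.hypot(P[...,0]-617,P[...,1]-172)<45)&(T[...,2]>8)
print("wing",m.sum(),cv2.minAreaRect(P[m][:,:2].astype(np.float32)))
E
```

```text
time_s: 6.27
tool_pos: [590.5, 124.3, 147.2]
tcp_rot: [0.563, 0.826, 0.003, 0.003]
force: [0.3, -0.3, 0.4]
gripper_width: 85.4
gripper_force: 0.0
time_s: 6.85
tool_pos: [562.3, 84.8, 142.2]
tcp_rot: [0.709, 0.705, 0.0, 0.0]
force: [0.0, 0.4, 0.2]
gripper_width: 85.3
gripper_force: 0.0
[562.24031569  84.87026266 142.11850636] [ 9.99983132e-01 -5.80803216e-03 -4.70796877e-05]
drum 3788 ((559.377197265625, 83.58985900878906), 24.972803115844727) [559.38111177  87.60365611 119.85412864]
wing 2027 ((615.8118286132812, 171.6874237060547), (14.477213859558105, 59.24773406982422), 33.435874938964844)
```

```bash
python3 -m pendant '[[-1,[-2.5,-1.5,-10],0],[-1,[0,0,-35],0],[-1,[0,0,-30],0],[-1,[0,0,-6],0],[-1,[0,0,0],0],[0,[0,0,0],0],[1,[0,0,0],0],[1,[0,0,0],0]]' 60
python3 -m pendant '[[1,[0,0,0],0],[1,[0,0,0],0],[1,[0,0,0],0]]'
```

```text
time_s: 7.57
tool_pos: [561.4, 83.2, 63.4]
tcp_rot: [0.71, 0.704, 0.001, 0.001]
force: [-1.5, -0.0, 2.9]
gripper_width: 51.7
gripper_force: 2.6
time_s: 7.82
tool_pos: [561.6, 83.2, 63.7]
tcp_rot: [0.71, 0.704, 0.002, 0.001]
force: [0.7, -0.4, 6.1]
gripper_width: 48.3
gripper_force: 63.4
```

```bash
python3 - <<'E'
from h import *
col,hsv,T,P,ok=wrist();s=env.sense();print(s["tool_pos"])
for a,b in((-40,-24),(24,40)):
    m=ok&(np.abs(T[...,0])<15)&(T[...,1]>a)&(T[...,1]<b)&(P[...,2]>70)&(P[...,2]<150)&(hsv[...,1]<80)
    print(m.sum(),np.percentile(P[m][:,2],[0.5,2,10,50]))
save("g1",col[120:400,130:450],2)
E
```

```text
[561.60440486  83.22572196  63.72230901]
2739 [ 94.86158707  97.18993826 104.81593928 128.1843055 ]
2435 [ 95.62792585  98.3679695  106.48894717 135.0969816 ]
```

View pics/g1.png

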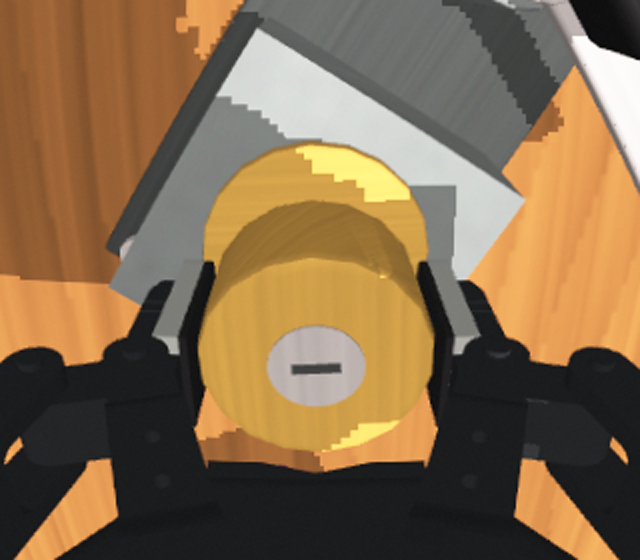

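The pads hold the drum well centred, but their tips are at z≈95, a bit high. Regrip 11 mm lower, then lift.

```bash
python3 -m pendant '[[-1,[0,0,0],0],[-1,[0,0,0],0],[-1,[0,0,-8],0],[-1,[0,0,-5],0],[-1,[0,0,0],0],[1,[0,0,0],0],[1,[0,0,0],0],[1,[0,0,0],0]]' 60
python3 -m pendant '[[1,[0,0,0],0],[1,[0,0,0],0],[1,[0,0,0],0],[1,[0,0,5],0],[1,[0,0,15],0],[1,[0,0,25],0],[1,[0,0,25],0],[1,[0,0,30],0]]'
```

```text
time_s: 8.53
tool_pos: [559.9, 83.2, 48.3]
tcp_rot: [0.71, 0.704, 0.0, 0.0]
force: [3.9, 0.1, 1.6]
gripper_width: 51.6
gripper_force: 1.8
time_s: 9.2
tool_pos: [557.5, 83.1, 147.1]
tcp_rot: [0.71, 0.704, -0.002, -0.002]
force: [1.5, 0.4, -4.7]
gripper_width: 48.6
gripper_force: 65.6
```

```bash
python3 -m pendant '[[1,[0,0,35],0],[1,[0,0,15],0],[1,[0,-20,0],0],[1,[-2,-37,0],0],[1,[-2,-37,0],0],[1,[-2,-37,0],0],[1,[-2,-37,0],0],[1,[-2,-37,0],0]]'
python3 -m pendant '[[1,[-2,-37,0],0],[1,[-2,-37,0],0],[1,[-2,-34,0],0],[1,[0,-20,0],0],[1,[0,0,-20],0],[1,[0,0,0],0],[1,[0,0,0],0]]'
python3 - <<'E'
from h import *
c=cams.camera("side");P=pts(c);hsv=cv2.cvtColor(c["color"],cv2.COLOR_RGB2HSV).astype(int)
m=(c["z_map"]>0)&(hsv[...,1]>100)&(hsv[...,0]>18)&(hsv[...,0]<30)&(np.hypot(P[...,0]-540,P[...,1]+250)<60)&(P[...,2]>40)
print(m.sum(),P[m].min(0),P[m].max(0))
save("h1",c["color"],1.4)
E
```

```text
time_s: 9.87
tool_pos: [548.2, -123.0, 197.4]
tcp_rot: [0.71, 0.704, -0.0, -0.001]
force: [0.8, -0.1, -4.0]
gripper_width: 48.7
gripper_force: 65.8
time_s: 10.45
tool_pos: [541.7, -248.7, 175.9]
tcp_rot: [0.71, 0.704, -0.001, -0.003]
force: [-0.9, -0.6, -2.9]
gripper_width: 48.8
gripper_force: 65.7
367 [ 514.21668699 -269.27519756  187.01970014] [ 568.14366947 -217.75329453  256.17410495]
```

View pics/h1.png

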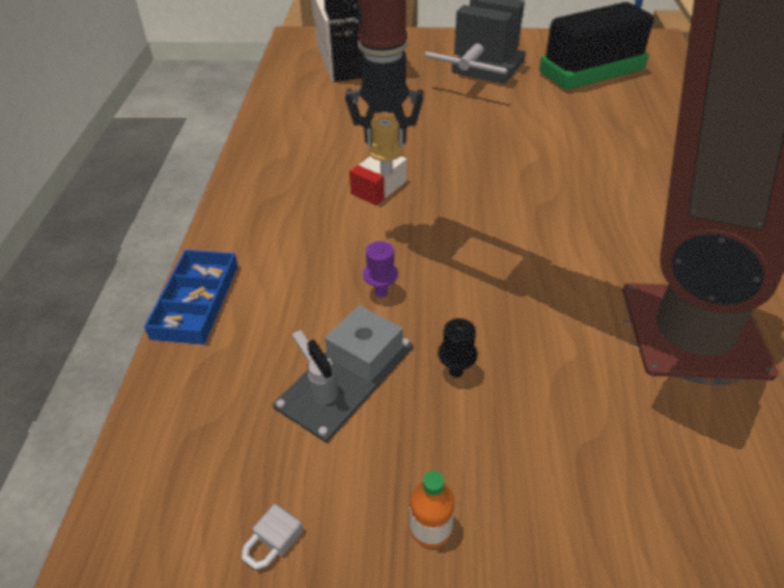

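The knob (385,140 in the 1.4x side view) hangs upright in the gripper over free bench, and the clamp arm points away. Now lower until the shank touches, then pivot it in the pads with a light grip.

```bash
python3 -m pendant '[[1,[0,0,-35],0],[1,[0,0,-35],0],[1,[0,0,-30],0],[1,[0,0,-20],0],[1,[0,0,-8],0],[1,[0,0,-5],0],[1,[0,0,-3],0],[1,[0,0,0],0]]' 60; python3 -m pendant '[[1,[0,0,-3],0],[1,[0,0,0],0],[1,[0,0,0],0]]'
```

```text
time_s: 11.17
tool_pos: [544.7, -250.1, 43.6]
tcp_rot: [0.71, 0.705, 0.0, 0.001]
force: [1.0, 0.5, -3.5]
gripper_width: 49.0
gripper_force: 65.9
time_s: 11.42
tool_pos: [544.2, -250.2, 40.2]
tcp_rot: [0.71, 0.704, 0.0, 0.001]
force: [1.1, 0.5, -3.7]
gripper_width: 49.0
gripper_force: 65.9
```

```bash
python3 -m pendant '[[1,[0,0,-2],0],[1,[0,0,-2],0],[1,[0,0,0],0]]'; python3 -m pendant '[[1,[0,0,-2],0],[1,[0,0,0],0]]'
```

```text
time_s: 11.67
tool_pos: [543.4, -249.7, 34.8]
tcp_rot: [0.71, 0.704, -0.0, -0.0]
force: [0.2, 0.2, -4.1]
gripper_width: 48.7
gripper_force: 65.9
time_s: 11.83
tool_pos: [543.6, -250.1, 34.7]
tcp_rot: [0.71, 0.704, -0.0, -0.0]
force: [-4.6, 1.7, 7.2]
gripper_width: 48.8
gripper_force: 66.6
```

```bash
python3 -m pendant '[[1,[0,0,0],0],[1,[0,5,0],0],[1,[0,6,0],0],[1,[0,6,0],0],[1,[0,6,0],0],[1,[0,8,-1],0],[1,[0,8,-3],0],[1,[0,8,-3],0]]' 20
python3 - <<'E'
from h import *
c=cams.camera("side");save("p1",c["color"][60:200,200:360],4)
E
```

```text
time_s: 12.5
tool_pos: [546.8, -204.8, 31.1]
tcp_rot: [0.71, 0.704, 0.0, 0.004]
force: [-4.2, -1.5, 29.1]
gripper_width: 49.1
gripper_force: 68.6
```

View pics/p1.png

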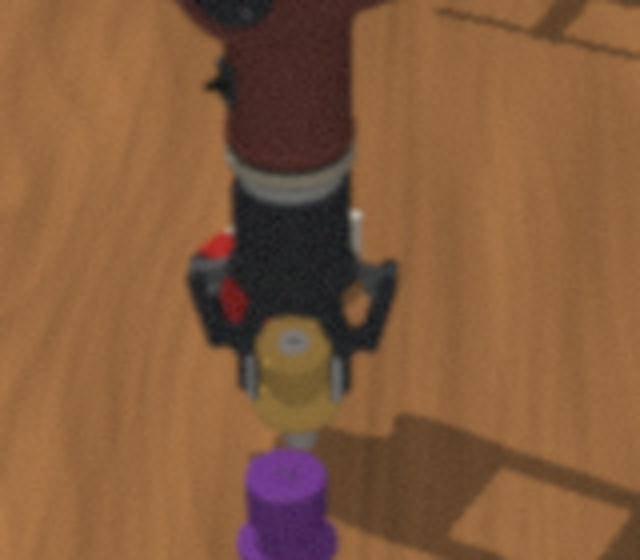

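The grip stayed at 68 N (it doesn't relax on its own) and the shank slid along the bench without tilting. Release slightly while the knob stands, and regrip at 20 N.

```bash
python3 -m pendant '[[-0.3,[0,0,0],0],[-0.3,[0,0,0],0],[-0.3,[0,0,3],0],[1,[0,0,0],0],[1,[0,0,0],0],[1,[0,0,0],0]]' 20;  python3 -m pendant '[[1,[0,0,0],0],[1,[0,0,-2],0],[1,[0,0,-3],0],[1,[0,0,0],0]]'; python3 -c "
from h import *
c=cams.camera('scene');P=pts(c);hsv=cv2.cvtColor(c['color'],cv2.COLOR_RGB2HSV).astype(int)
m=(c['z_map']>0)&(hsv[...,1]>100)&(hsv[...,0]>18)&(hsv[...,0]<32)&(np.hypot(P[...,0]-545,P[...,1]+210)<90)&(P[...,2]>25)
q=P[m];print(len(q),q.min(0),q.max(0))"
```

```text
time_s: 13.05
tool_pos: [544.7, -202.2, 30.1]
tcp_rot: [0.71, 0.704, 0.001, 0.0]
force: [0.7, 3.6, 7.1]
gripper_width: 46.3
gripper_force: 21.7
time_s: 13.38
tool_pos: [545.8, -202.5, 29.0]
tcp_rot: [0.71, 0.704, 0.001, 0.001]
force: [-7.3, 8.4, 31.8]
gripper_width: 46.3
gripper_force: 29.3
125 [ 523.12903954 -195.30450346   34.42425711] [ 575.2412326  -150.86731823  110.24258125]
```

```bash
python3 - <<'E'
from h import *
col,hsv,T,P,ok=wrist();s=env.sense();print(s["tool_pos"])
m=ok&(hsv[...,1]>90)&(hsv[...,0]>18)&(hsv[...,0]<32)&(hsv[...,2]>60)&(np.hypot(P[...,0]-545,P[...,1]+200)<70)&(P[...,2]>20)
for lo in range(20,140,10):
    k=m&(P[...,2]>lo)&(P[...,2]<=lo+10)
    if k.sum()>20: print(lo,k.sum(),P[k].min(0).round(),P[k].max(0).round())
save("w3",col[100:420,120:460],1.7)
E
```

```text
[ 545.83242627 -202.47669513   29.004883  ]
60 107 [ 531. -225.   62.] [ 561. -221.   66.]
80 2756 [ 520. -191.   82.] [ 569. -150.   90.]
90 5003 [ 521. -182.   90.] [ 570. -158.  100.]
100 4351 [ 523. -193.  100.] [ 567. -175.  108.]
```

View pics/w3.png

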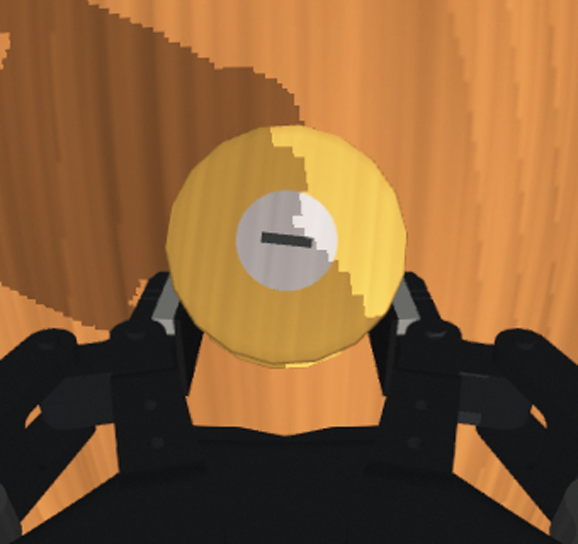

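The knob is already tilted about 29° toward +y (face centre near y −171, z 96), held only by the pads' edges. Opening fully lets it tip onto its side between the fingers, which stop it rolling; then I regrip it lying.

```bash
python3 -m pendant '[[-1,[0,0,0],0],[-1,[0,0,0],0],[-1,[0,0,0],0],[-1,[0,0,0],0],[-1,[0,0,0],0],[-1,[0,0,0],0]]' 110; cat > k.py <<'E'
from h import *
col,hsv,T,P,ok=wrist();s=env.sense();print(s["tool_pos"])
m=ok&(hsv[...,1]>90)&(hsv[...,0]>18)&(hsv[...,0]<32)&(hsv[...,2]>60)&(np.hypot(P[...,0]-545,P[...,1]+170)<110)&(P[...,2]>8)
for lo in range(0,140,10):
    k=m&(P[...,2]>lo)&(P[...,2]<=lo+10)
    if k.sum()>20: print(lo,k.sum(),P[k].min(0).round(),P[k].max(0).round())
save("w4",col,1)
E
python3 k.py
```

```text
time_s: 13.98
tool_pos: [543.1, -202.6, 23.4]
tcp_rot: [0.71, 0.704, -0.0, -0.001]
force: [0.5, 0.0, 0.1]
gripper_width: 85.6
gripper_force: 0.0
[ 543.16670764 -202.67113627   23.56890345]
30 879 [ 491. -156.   30.] [544. -98.  40.]
40 5029 [ 488. -156.   40.] [544. -97.  50.]
50 2553 [ 488. -156.   50.] [540. -98.  60.]
60 597 [ 498. -155.   60.] [ 529. -149.   65.]
```

View pics/w4.png

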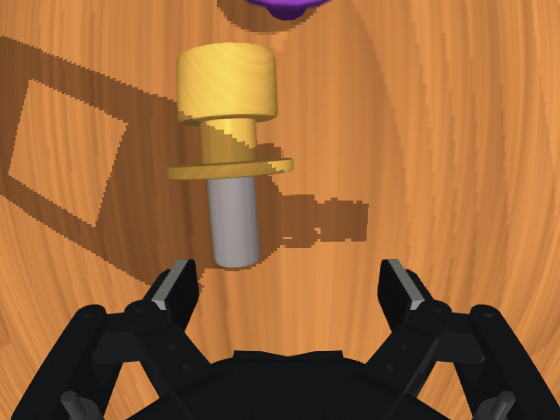

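The knob lies on its side: drum (227,82), rose (230,168), shank (233,225) in the native wrist view. Raise and remeasure to get its axis and check it's at rest.

```bash
python3 -m pendant '[[-1,[0,0,35],0],[-1,[0,0,35],0],[-1,[-10,20,25],0],[-1,[-10,20,0],0],[-1,[-10,20,0],0],[-1,[0,10,0],0],[-1,[0,0,0],0],[-1,[0,0,0],0]]'; cat > k2.py <<'E'
from h import *
col,hsv,T,P,ok=wrist();s=env.sense();print(s["tool_pos"])
m=ok&(hsv[...,1]>90)&(hsv[...,0]>18)&(hsv[...,0]<32)&(hsv[...,2]>60)&(np.hypot(P[...,0]-520,P[...,1]+130)<80)&(P[...,2]>36)
m=cv2.morphologyEx(m.astype(np.uint8),cv2.MORPH_OPEN,np.ones((5,5)))>0
q=P[m]
for lo in range(-170,-80,8):
    k=q[(q[:,1]>lo)&(q[:,1]<=lo+8)]
    if len(k)>20: print(lo,len(k),"x",k[:,0].min().round(1),k[:,0].max().round(1),"mid",(k[k[:,2]>k[:,2].max()-4][:,0].mean()).round(1),"z",k[:,2].max().round(1))
d=q[(q[:,2]>40)];print(cv2.minAreaRect(d[:,:2].astype(np.float32)))
g=ok&(hsv[...,1]<70)&(P[...,2]>25)&(P[...,2]<60)&(np.hypot(P[...,0]-515,P[...,1]+185)<45);print("shank",g.sum(),P[g].mean(0) if g.any() else "")
save("w5",col,1)
E
python3 k2.py; python3 k2.py | tail -2
```

```text
time_s: 14.7
tool_pos: [513.9, -132.9, 119.0]
tcp_rot: [0.71, 0.705, -0.0, 0.0]
force: [0.5, -0.1, -0.3]
gripper_width: 85.7
gripper_force: 0.0
[ 514.04148881 -133.35005386  119.01203793]
-162 64 x 490.4 533.0 mid 504.4 z 64.1
-154 382 x 490.5 533.0 mid 506.4 z 64.6
-146 176 x 495.5 518.2 mid 506.5 z 45.8
-138 25 x 504.7 507.9 mid 506.3 z 44.2
-122 24 x 501.5 505.3 mid 503.4 z 52.5
-114 257 x 497.2 527.6 mid 505.2 z 52.7
-106 452 x 495.6 527.6 mid 506.5 z 51.9
-98 30 x 497.2 521.9 mid 506.2 z 50.8
((511.624267578125, -130.94126892089844), (42.61374282836914, 66.91123962402344), 0.1362064927816391)
shank 1186 [ 507.05246056 -182.70265674   44.63318713]
((512.6814575195312, -130.66873168945312), (66.59014129638672, 41.76087951660156), 88.93736267089844)
shank 1193 [ 507.08453075 -182.57526954   44.61659685]
```

View pics/w5.png

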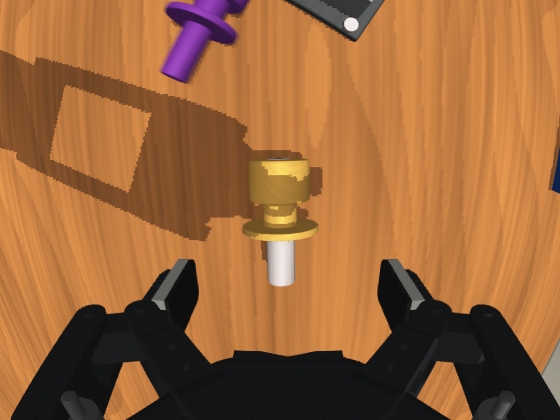

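That was an eleventh picture, one over the limit of ten, so I'll view no more and work from numbers. w5 shows the brass knob lying still: drum (279,182), rose (280,230), shank (281,262). The purple decoy seems to have been knocked, so I'll check where it is before going down.

```bash
python3 - <<'E'
from h import *
for i in range(2):
    col,hsv,T,P,ok=wrist()
    H=hsv[...,0];m=ok&(H>130)&(H<160)&(hsv[...,1]>80)&(P[...,2]>5)&(P[...,2]<130)
    q=P[m];print("purple",m.sum(),np.percentile(q,[1,50,99],axis=0).round().tolist())
m=ok&(hsv[...,1]>90)&(H>16)&(H<32)&(np.hypot(P[...,0]-510,P[...,1]+115)<60)&(P[...,2]>15)
q=P[m];print("brass",np.percentile(q,[0.5,99.5],axis=0).round(1).tolist())
for a,b in((-162,-150),(-128,-100)):
    k=q[(q[:,1]>a)&(q[:,1]<b)&(q[:,2]>24)];print(a,np.percentile(k[:,0],[0.5,99.5]).round(1))
E
```

```text
purple 3177 [[412.0, -26.0, 13.0], [436.0, 8.0, 44.0], [469.0, 31.0, 64.0]]
purple 2805 [[404.0, -22.0, 12.0], [427.0, 10.0, 44.0], [460.0, 34.0, 63.0]]
brass [[478.1, -155.4, 18.4], [535.2, -97.1, 63.8]]
-162 [476.5 536.6]
-128 [482.4 530.5]
```

The purple decoy is rolling away slowly; it isn't judged as a bystander. The brass knob is still, with its drum centre at about (506.5, −116). Descend over the drum.

```bash
python3 -m pendant '[[-1,[-7.5,16,0],0],[-1,[0,0,-35],0],[-1,[0,0,-35],0],[-1,[0,0,-35],0],[-1,[0,0,-15],0],[-1,[0,0,0],0],[-1,[0,0,0],0]]' 110; python3 -m pendant '[[-1,[0,0,-12],0],[-1,[0,0,-6],0],[-1,[0,0,0],0],[-1,[0,0,0],0]]'
python3 - <<'E'
from h import *
col,hsv,T,P,ok=wrist();H=hsv[...,0]
m=ok&(hsv[...,1]>90)&(H>16)&(H<32)&(np.hypot(P[...,0]-510,P[...,1]+115)<60)&(P[...,2]>20)
q=P[m]
for a,b in((-162,-150),(-135,-96)):
    k=q[(q[:,1]>a)&(q[:,1]<b)];print(a,len(k),np.percentile(k,[0.5,99.5],axis=0).round(1).tolist())
E
```

```text
time_s: 15.48
tool_pos: [505.4, -117.1, -1.7]
tcp_rot: [0.71, 0.704, -0.001, -0.001]
force: [-0.1, -0.7, -0.1]
gripper_width: 85.1
gripper_force: 0.0
time_s: 15.82
tool_pos: [506.3, -116.9, -18.5]
tcp_rot: [0.71, 0.704, 0.0, 0.0]
force: [-0.2, -0.4, -0.4]
gripper_width: 85.7
gripper_force: 0.0
-162 637 [[475.5, -155.5, 20.2], [537.5, -151.5, 36.0]]
-135 10389 [[482.5, -129.5, 21.4], [529.8, -96.7, 54.0]]
```

```bash
python3 -m pendant '[[1,[0,0,0],0],[1,[0,0,0],0],[1,[0,0,0],0],[1,[0,0,0],0],[1,[0,0,0],0],[1,[0,0,0],0]]' 110; python3 -m pendant '[[1,[0,0,3],0],[1,[0,0,6],0],[1,[0,0,10],0],[1,[0,0,15],0],[1,[0,0,20],0],[1,[0,0,25],0],[1,[0,0,30],0],[1,[0,0,30],0]]'
```

```text
time_s: 16.37
tool_pos: [506.9, -117.1, -17.8]
tcp_rot: [0.71, 0.704, 0.0, 0.001]
force: [-0.6, 0.6, 4.9]
gripper_width: 47.6
gripper_force: 111.8
time_s: 17.03
tool_pos: [505.2, -116.4, 121.4]
tcp_rot: [0.71, 0.704, -0.0, -0.001]
force: [0.5, -0.3, -3.7]
gripper_width: 47.3
gripper_force: 113.5
```

```bash
python3 -m pendant '[[1,[0,0,30],0],[1,[0,0,35],0],[1,[0,0,30],0],[1,[0,0,25],0],[1,[0,0,15],0],[1,[0,0,0],0],[1,[0,0,0],0],[1,[0,0,0],0]]'
python3 - <<'E'
from h import *
col,hsv,T,P,ok=wrist();H=hsv[...,0];print(env.sense()["tool_pos"])
m=ok&(hsv[...,1]>90)&(H>16)&(H<32)&(np.hypot(P[...,0]-506,P[...,1]+116)<60)&(P[...,2]>220)
q=P[m]
for lo in range(-170,-80,8):
    k=q[(q[:,1]>lo)&(q[:,1]<=lo+8)]
    if len(k)>20: print(lo,len(k),"x",k[:,0].min().round(),k[:,0].max().round(),"z",k[:,2].min().round(),k[:,2].max().round(1))
g=ok&(hsv[...,1]<60)&(hsv[...,2]>90)&(P[...,2]>220)&(np.abs(P[...,0]-506)<15)&(P[...,1]<-150)&(P[...,1]>-215)
if g.any():
    k=P[g];c=k[:,2]>0
    for lo in range(-215,-150,10):
        j=k[(k[:,1]>lo)&(k[:,1]<=lo+10)]
        if len(j)>10: print("shank",lo,len(j),j[:,2].max().round(1))
c=cams.camera("scene");W=pts(c);h=cv2.cvtColor(c["color"],cv2.COLOR_RGB2HSV)
for k,(u,v) in dict(carton=(213,280),bottle=(559,254),padlock=(558,355)).items():print(k,W[int(v/1.4),int(u/1.4)].round())
m=(h[...,0]>130)&(h[...,0]<160)&(h[...,1]>80)&(c["z_map"]>0);print("purple",m.sum(),np.median(W[m],0) if m.any() else "")
E
```

```text
time_s: 17.7
tool_pos: [505.1, -116.4, 253.6]
tcp_rot: [0.71, 0.704, -0.0, -0.001]
force: [-0.3, 0.1, -4.0]
gripper_width: 47.4
gripper_force: 113.5
[ 504.91210966 -116.33125147  253.08816017]
-162 192 x 475.0 534.0 z 284.0 298.2
-154 441 x 476.0 534.0 z 287.0 305.9
-146 363 x 491.0 518.0 z 304.0 316.0
-138 33 x 485.0 510.0 z 314.0 319.8
-130 1481 x 480.0 528.0 z 304.0 325.6
-122 1943 x 481.0 528.0 z 304.0 325.1
-114 2088 x 481.0 529.0 z 303.0 351.9
-106 3857 x 480.0 531.0 z 275.0 358.4
-98 1473 x 484.0 525.0 z 301.0 322.0
carton [ 556. -395.   61.]
bottle [455. 377. 132.]
padlock [651. 391.  27.]
purple 327 [424.91290403  48.38948876  45.67425573]
```

```bash
python3 - <<'E'
from h import *
for i in range(2):
  for n in("scene","side"):
    c=cams.camera(n);W=pts(c);h=cv2.cvtColor(c["color"],cv2.COLOR_RGB2HSV).astype(int)
    b=(c["z_map"]>0)&(np.hypot(W[...,0]-506,W[...,1]+130)<90)&(W[...,2]>240)&(W[...,2]<345)
    br=b&(h[...,1]>90)&(h[...,0]>14)&(h[...,0]<34);gr=b&(h[...,1]<70)&(h[...,2]>70)&(W[...,1]<-158)
    for k,m in(("brass",br),("grey",gr)):
        q=W[m]
        for lo in range(-215,-80,10):
            j=q[(q[:,1]>lo)&(q[:,1]<=lo+10)]
            if len(j)>5: print(n,k,lo,len(j),"x",j[:,0].min().round(),j[:,0].max().round(),"z",j[:,2].min().round(),j[:,2].max().round())
  if i==0: print("--",env.sense()["time_s"])
E
```

```text
scene brass -165 12 x 499.0 535.0 z 272.0 317.0
scene brass -155 77 x 482.0 535.0 z 291.0 337.0
scene brass -145 12 x 496.0 519.0 z 302.0 319.0
scene brass -105 56 x 483.0 537.0 z 283.0 331.0
scene grey -205 24 x 500.0 516.0 z 301.0 324.0
scene grey -195 29 x 500.0 517.0 z 305.0 324.0
scene grey -185 30 x 498.0 517.0 z 297.0 321.0
scene grey -175 30 x 498.0 517.0 z 304.0 320.0
scene grey -165 16 x 500.0 518.0 z 298.0 320.0
side brass -155 121 x 485.0 530.0 z 295.0 325.0
side brass -135 23 x 485.0 531.0 z 309.0 322.0
side brass -125 64 x 482.0 530.0 z 309.0 323.0
side brass -115 78 x 469.0 544.0 z 274.0 334.0
side brass -105 290 x 480.0 563.0 z 272.0 343.0
side brass -95 7 x 499.0 525.0 z 303.0 316.0
-- 17.9
scene brass -165 13 x 494.0 536.0 z 281.0 333.0
scene brass -155 76 x 483.0 537.0 z 285.0 338.0
scene brass -145 10 x 499.0 517.0 z 302.0 316.0
scene brass -105 58 x 482.0 536.0 z 289.0 335.0
scene grey -205 24 x 497.0 517.0 z 301.0 324.0
scene grey -195 27 x 498.0 518.0 z 305.0 322.0
scene grey -185 32 x 500.0 517.0 z 299.0 321.0
scene grey -175 31 x 499.0 517.0 z 304.0 319.0
scene grey -165 15 x 500.0 516.0 z 299.0 320.0
side brass -165 6 x 485.0 526.0 z 300.0 307.0
side brass -155 125 x 485.0 533.0 z 297.0 327.0
side brass -135 21 x 485.0 529.0 z 310.0 324.0
side brass -125 67 x 472.0 531.0 z 308.0 335.0
side brass -115 67 x 482.0 529.0 z 282.0 336.0
side brass -105 295 x 482.0 530.0 z 272.0 344.0
side brass -95 6 x 497.0 523.0 z 296.0 321.0
```

The shank is level to about 7°, the drum centre is at about 300 mm, and the knob is steady. The bystanders have not moved.

```bash
python3 -c "
from rig import workorder
print(workorder.close_job())"
```

```text
the job is handed in; nothing more can be done
None
```

The job is handed in, with no verdict returned: the clamp is turned about 1.15 rad, and the brass knob is held steady on its side, shank about 7° off level and drum about 300 mm up, with padlock, carton and bottle unmoved. The unlisted purple decoy knob was apparently knocked over on the way and rolled across the bench, and I viewed 11 pictures, one over the limit of 10.

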